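# Hang the specimen rack on its two hooks

### The arm

A 6-joint arm with a two-finger parallel gripper is mounted at the origin on the work surface. World frame = base frame: x ahead of the robot, y to its left, z up, the work surface at z = 0. Lengths are in m, angles in rad, forces in N, time in s.
With the tool pointing down it reaches from about 0.4 to 0.925 m from the base axis. Payload 12.5 kg.
Tool frame: the origin (TCP) lies between the finger pads; the fingertips stand 22 mm ahead of it and the grasp point (between the pads) lies 3 mm ahead of it; z points along the fingers, y is the line along which they close (so a half turn about z gives the same grasp; the last joint's range is limited). The gripper opens to 95 mm and grips with 3 to 60 N. Pads are 20 mm wide; open, the fingers measure 119 mm over their backs; the gripper's body (75 mm by 180 mm) begins 59 mm behind the grasp point.
Start: joints at [1.193, 0.491, 1.559, -0, 1.092, -0.106], TCP at [0.168, 0.602, 0.237] pointing down, gripper open.
Joint ranges: [-3.1, 3.1], [-0.84, 2.19], [0.05, 2.79], [-1.13, 4.28], [0.06, 2.93], [-2.69, 2.69]. Speed limits (rad/s): [2.22, 2.22, 2.79, 3.14, 3.14, 3.14].

### API

Orientations are given as a unit quaternion [x, y, z, w].
In Python, from rig import arm gives the robot as it stands. The module is installed in compiled form; this text tells all that it offers.
- The arm moves only by the tool step_arm, never from a script. Its argument "plan" is a list of rows, each an object with "gripper": the finger opening in m, from 0 to 0.0951; "offset": the shift along the tool's x, y, z in m, a list of three; "twist": the turn about the tool's z in degrees. A call has 1 to 10 rows; each row is the pose to reach, as a shift and turn from the pose commanded when the call began, along the tool's axes at that moment; what a row does not reach only later rows make up. A row lasts 1/12 s, in which the tool goes at most 41.7 mm and 7.16 degrees, less where a joint would pass 70% of its speed; a pose out of reach is approached as far as the arm can. A call with a gripper value outside its range is refused whole. The fingers move at their own pace and stop on an object; "newtons" is the grip in N (left out, the last holds). Time passes only in rows, so rows that repeat a pose let the fingers close. It gives the time, the measured TCP pose, the force, the opening and the grip force at its end, in the units of the state.
- arm.read_state(): the state, without advancing time (a new reading comes with each control period).
- arm.get_image(name): name is "scene" or "top" or "wrist"; returns the picture (400x640x3 uint8, blue, green, red); there is no depth.
- arm.get_calibration(name): a dict with "fx", "fy", "cx", "cy" (pixels), "R" (3x3) and "t" (3): a world point X has camera coordinates R X + t; the wrist camera has in their place "T_tool_cam" (4x4, takes a point from camera to tool coordinates, whose origin is the TCP and whose axes are the flange's). Camera axes: x right, y down, z forward; pixel columns grow to the right and rows downward; lengths in m; the calibration is good to about 2 mm. A picture is of the moment at which its call begins: read the wrist's pose just before it. get_calibration takes no time and is no camera call.
- arm.finish_job(): hands the job in; it is judged then, once.
The state is a dict: "time_s": time; "q": joint angles; "joint_vel": joint speeds; "effort": joint torques, N m; "ee_pos": TCP position; "eef_rot": TCP orientation; "ft_force": force on the tool from outside, world axes, zero at the start; "torque": the same for the moment, N m; "opening": finger opening in m; "gripper_force": force on a finger pad.
Only numpy, scipy, OpenCV 4.12 (cv2) and the standard library are available. Lean on these libraries where they do the work, as an engineer would, in place of code of your own. Each camera call takes 0.05 s, during which the arm holds its last target. There are 200 camera calls.

### The job

Lift the wide specimen rack by its rubber grip and, keeping it upright, hang it on the two hooks of the blue stand so that both notches of its top rail drop fully home over their hooks. Before you let go, press it down with about 20 N for a moment and feel that both hooks take the load alike, never loading either hook with more than 20 N; then release it and leave the other things on the bench where they are.

Things in the scene. Friction and masses are not known exactly. Their poses are not given: they have to be found in the camera images.
- rack: specimen rack: upright aluminium ladder frame, 300 wide (y), 194 high, 0.4 to 0.8 kg, standing on a lipped tray 60 (x) x 200 (y) with four clipped-in specimens. Origin: centre of the tray's underside, z up. Two bars at y = +-85 carry the flat top rail, 10 thick (x), 300 long (y), z = 130 to 154. Balanced about its middle; front and back alike, it may hang either way round
- rack_grip (a point): middle of the rubber-covered grip plate that stands on the middle of the rack's rail: 12 thick (rack's x), 70 wide (y), 154 to 194 above the rack's underside; this point is 176 above it
- notch_left (a point): middle of the roof of the square notch in the underside of the rack's rail at y = +125, 144 above the rack's underside. The notch is 11 wide (y), open downwards, its mouth 14 below this point
- notch_right (a point): the same for the notch at the rack's y = -125
- hook_left: steel hook, an 8 thick plate (y), bolted through slots on the left (y = +125) upright of the blue stand. Its upward-open saddle is 13 wide (x), square-edged, between a tip 20 high on the -x side and a flat back 60 high on the +x side. This point: nominal middle of the saddle floor, 200 above the bench; x away from the robot, z up. Bends if loaded over 20 N
- hook_right: the same hook on the right upright, 250 away along -y. Each hook was set by hand: its floor (with tip and back) is really up to 5 above or below its point, each its own, unmeasured: feel for it; the rack may so hang up to 10 out of level. A notch is home when its roof lies on the floor; missing the plate it rides 14 too high, on the tip 20 or more
- stand_mid (a point): point on the bench below the middle between the hooks. The bolted-down blue stand has uprights 30 x 30, 195 high, at x = 50, y = +-125 from here (x, y as the hooks'), mesh between them up to 181, feet x = -35 to 95, 44 wide, 10 high. Between the hooks, in front of the mesh, it is free: there the rack's tray passes down
- ref_block: round steel hardness reference block, 60 across, 14 high, lying between the stand's feet; bystander, origin at the centre of its underside
- puck_a: loose resin-mounted specimen, upright black cylinder 30 across, 22 high, standing close to the rack; bystander, origin at the centre of its underside
- puck_b: loose resin-mounted specimen, upright amber cylinder 30 across, 22 high, standing close to the rack; bystander, origin at the centre of its underside
- caliper: digital caliper lying flat, 210 long along its y, 12 high; bystander, origin at the centre of its underside
- block_case: wooden case, 75 x 110 x 34 high; bystander, origin at the centre of its underside
- alcohol: white plastic bottle, 62 across, 130 high; bystander, origin at the centre of its underside
- objective: microscope objective standing upright, 32 across, 50 high; bystander, origin at the centre of its underside

How it is judged:
On the way, in this order (a step that is already met when the one before it is completed fails the run):
1. the rack is held by the fingers, lifted clear of the bench (height (world z) of rack above 0.03 m and contact force between the fingers and rack above 1 N), for 0.2 s.
2. still held, both notches are home on the hooks and the rack is pressed down so that each hook carries more than 8 N ((((x of notch_left in the frame of hook_left between -0.004 and 0.004 m and y of notch_left in the frame of hook_left between -0.004 and 0.004 m and z of notch_left in the frame of hook_left between -0.007 and 0.007 m) and (x of notch_right in the frame of hook_right between -0.004 and 0.004 m and y of notch_right in the frame of hook_right between -0.004 and 0.004 m and z of notch_right in the frame of hook_right between -0.007 and 0.007 m)) or ((x of notch_left in the frame of hook_right between -0.004 and 0.004 m and y of notch_left in the frame of hook_right between -0.004 and 0.004 m and z of notch_left in the frame of hook_right between -0.007 and 0.007 m) and (x of notch_right in the frame of hook_left between -0.004 and 0.004 m and y of notch_right in the frame of hook_left between -0.004 and 0.004 m and z of notch_right in the frame of hook_left between -0.007 and 0.007 m))) and contact force between rack and hook_left above 8 N and contact force between rack and hook_right above 8 N and contact force between the fingers and rack above 1 N), for 0.4 s.
At the end, for the whole second after the job is handed in: the rack hangs released and still (below 0.05 m/s and 0.4 rad/s) on both hooks, upright within 0.08 rad; each notch roof is within 4 mm of its hook's point in x and y and within 7 mm in height (either way round), and each hook carries more than 0.5 N ((((x of notch_left in the frame of hook_left between -0.004 and 0.004 m and y of notch_left in the frame of hook_left between -0.004 and 0.004 m and z of notch_left in the frame of hook_left between -0.007 and 0.007 m) and (x of notch_right in the frame of hook_right between -0.004 and 0.004 m and y of notch_right in the frame of hook_right between -0.004 and 0.004 m and z of notch_right in the frame of hook_right between -0.007 and 0.007 m)) or ((x of notch_left in the frame of hook_right between -0.004 and 0.004 m and y of notch_left in the frame of hook_right between -0.004 and 0.004 m and z of notch_left in the frame of hook_right between -0.007 and 0.007 m) and (x of notch_right in the frame of hook_left between -0.004 and 0.004 m and y of notch_right in the frame of hook_left between -0.004 and 0.004 m and z of notch_right in the frame of hook_left between -0.007 and 0.007 m))) and contact force between the fingers and rack below 0.1 N and contact force between rack and hook_left above 0.5 N and contact force between rack and hook_right above 0.5 N and angle between rack's own z axis and vertical below 0.08 rad and linear speed of rack below 0.05 m/s and angular speed of rack below 0.4 rad/s); the robot touches nothing.
It fails at once if a hook is loaded with more than 20 N (contact force between rack and hook_left above 20 N or contact force between rack and hook_right above 20 N).
It fails at once if the rack is tipped more than 0.35 rad (angle between rack's own z axis and vertical above 0.35 rad).
It fails at once if a bystander is moved more than 20 mm (distance of any of ref_block, puck_a, puck_b, caliper, block_case, alcohol, objective from where it was at the start of the episode above 0.02 m).
It also fails if it takes over 72 s, if anything falls off the work surface, if the arm or the gripper's body presses on something with over 40 N, if the wrist force passes 120 N, or if a joint passes its speed limit or range.

## Working session

There is one attempt and no reset: what is moved stays moved. The work goes in short steps, Python scripts to look and compute and a tool call to move; the robot and the scene stay as the last step left them, time stands still between calls to the robot, and variables do not carry over. Pictures are saved under pics/ and viewed, at most 10 in all, crops included, and the job is handed in when it is done.

Besides the shell and the picture viewer there is one more tool, called after ">>>" as name([rows], argument=value, ...), one row to a line, values as JSON. step_arm: Moves the arm, as the interface text tells. Its arguments: {"type":"object","properties":{"plan":{"type":"array","items":{"type":"object","properties":{"gripper":{"type":"number"},"offset":{"type":"array","items":{"type":"number"}},"twist":{"type":"number"}}}},"newtons":{"type":"number"}},"required":["plan"]}

```bash
mkdir -p pics
python3 - <<'E'
from rig import arm
import cv2,numpy as np
s=arm.read_state();print(s)
for n in("scene","top"):
    cv2.imwrite(f"pics/{n}0.png",arm.get_image(n)); c=arm.get_calibration(n)
    print(n,c, -np.array(c["R"]).T@np.array(c["t"]))
print(arm.get_calibration("wrist"))
E
```

```text
{'time_s': 0.0, 'q': array([ 1.19343868e+00,  4.91549516e-01,  1.55946582e+00, -2.08507589e-08,
        1.09167759e+00, -1.05606630e-01]), 'joint_vel': array([-3.96842708e-04, -3.71591220e-05,  9.26423075e-04, -4.81753165e-04,
       -1.34791730e-03,  4.40972991e-04]), 'effort': array([ 2.40867892e-03, -6.12632275e+01, -2.58193821e+01,  6.92475890e-02,
        4.80726804e-02, -7.65049072e-05]), 'ee_pos': array([0.16766139, 0.60186121, 0.23606233]), 'eef_rot': array([ 1.35457777e-01,  9.90782967e-01, -5.34177207e-04, -1.31552003e-04]), 'ft_force': array([ 0.74486674,  0.44905686, -0.42907596]), 'torque': array([ 0.02098157,  0.02894572, -0.06000264]), 'gripper_force': 0.0, 'opening': 0.09538419661752608}
scene {'fx': 419.15475090852874, 'fy': 419.15475090852874, 'cx': 308.92463480051146, 'cy': 198.0975641026442, 'R': array([[-0.79259863,  0.60956592,  0.01472417],
       [ 0.35213255,  0.47731359, -0.80509279],
       [-0.49778517, -0.63293059, -0.5929661 ]]), 't': array([ 0.42272998, -0.07083039,  1.41834786])} [1.06602942 0.67384226 0.77778282]
top {'fx': 442.457426416043, 'fy': 442.457426416043, 'cx': 322.4062217101124, 'cy': 205.8001270607117, 'R': array([[-0.04425141, -0.99901455, -0.00342609],
       [-0.97210857,  0.04384974, -0.23039559],
       [ 0.23031878, -0.0068648 , -0.97309102]]), 't': array([0.01678865, 0.58281832, 1.31393085])} [2.64682653e-01 2.35546770e-04 1.41291061e+00]
{'fx': 322.44649064668346, 'fy': 322.44649064668346, 'cx': 314.8978041554232, 'cy': 200.59166232403018, 'T_tool_cam': array([[ 2.42193637e-04, -9.70926595e-01, -2.39377293e-01,
         6.52557042e-02],
       [ 9.99999375e-01, -2.62320112e-05,  1.11816304e-03,
        -7.09387480e-04],
       [-1.09193359e-03, -2.39377415e-01,  9.70925981e-01,
        -1.48640084e-01],
       [ 0.00000000e+00,  0.00000000e+00,  0.00000000e+00,
         1.00000000e+00]])}
```

View pics/scene0.png

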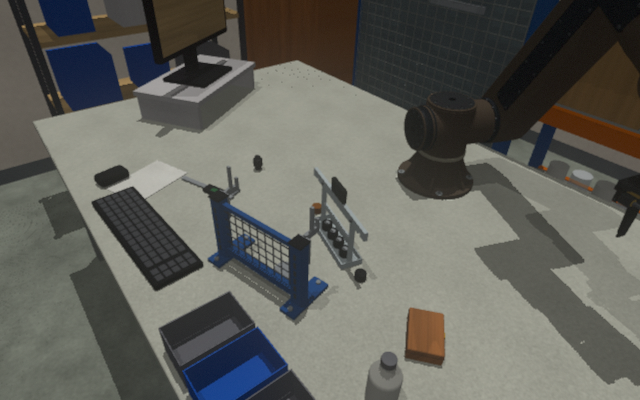

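View pics/top0.png

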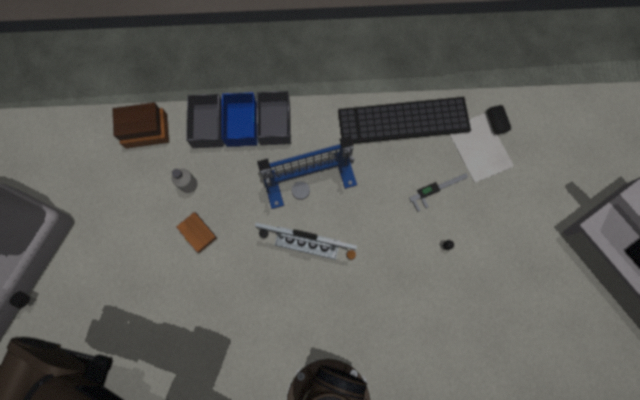

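The scene picture shows the stand at about (260,250) with the rack in front of it at (340,220). In the top picture the rack's rail runs from (257,227) to (356,247), its grip is near (305,236), and the stand runs from (265,165) to (350,150). Next I'll enlarge that part of the top view.

```bash
cat > h.py <<'E'
from rig import arm
import cv2,numpy as np
from scipy.spatial.transform import Rotation as Ro
def cal(n,s=None):
    c=arm.get_calibration(n)
    K=np.array([[c["fx"],0,c["cx"]],[0,c["fy"],c["cy"]],[0,0,1]])
    if n!="wrist": R=np.array(c["R"]);t=np.array(c["t"])
    else:
        T=np.eye(4);T[:3,:3]=Ro.from_quat(s["eef_rot"]).as_matrix();T[:3,3]=s["ee_pos"]
        W=np.linalg.inv(T@np.array(c["T_tool_cam"]));R=W[:3,:3];t=W[:3,3]
    return K,R,t
def ray(c,uv,z):
    K,R,t=c;C=-R.T@t;d=R.T@np.linalg.inv(K)@np.array([uv[0],uv[1],1.])
    return C+d*(z-C[2])/d[2]
def proj(c,X):
    K,R,t=c;p=K@(R@np.array(X)+t);return p[:2]/p[2]
E
python3 - <<'E'
from h import *
im=cv2.imread("pics/top0.png")[135:275,235:375]
cv2.imwrite("pics/topc.png",cv2.convertScaleAbs(cv2.resize(im,(600,600),interpolation=cv2.INTER_CUBIC),alpha=1.6))
c=cal("top")
print("rail ends",[ray(c,p,.154).round(3) for p in((257,226),(356,246))],"grip",ray(c,(305,235),.194).round(3))
E
```

```text
rail ends [array([0.511, 0.183, 0.154]), array([ 0.44 , -0.099,  0.154])] grip [0.472 0.044 0.194]
```

View pics/topc.png

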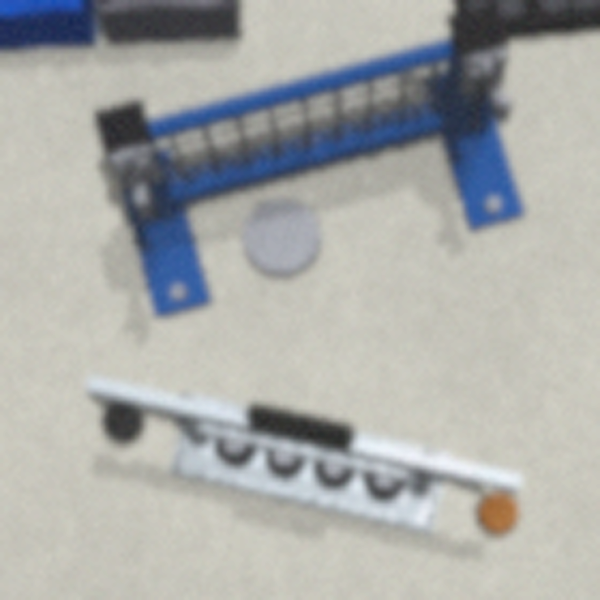

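The top view puts the rail ends at about (0.51,0.18) and (0.44,-0.10), so the rack's yaw is about -14°. The stand's yaw is about +15°, with the reference block between its feet. I'll move above the rack, with the fingers turned across the rail, for a close look.

>>> step_arm([
  {"offset": [-0.49,-0.447,-0.163],"twist": 88.5,"gripper": 0.095},
  {"offset": [-0.49,-0.447,-0.163],"twist": 88.5,"gripper": 0.095},
  {"offset": [-0.49,-0.447,-0.163],"twist": 88.5,"gripper": 0.095},
  {"offset": [-0.49,-0.447,-0.163],"twist": 88.5,"gripper": 0.095},
  {"offset": [-0.49,-0.447,-0.163],"twist": 88.5,"gripper": 0.095},
  {"offset": [-0.49,-0.447,-0.163],"twist": 88.5,"gripper": 0.095},
  {"offset": [-0.49,-0.447,-0.163],"twist": 88.5,"gripper": 0.095},
  {"offset": [-0.49,-0.447,-0.163],"twist": 88.5,"gripper": 0.095},
  {"offset": [-0.49,-0.447,-0.163],"twist": 88.5,"gripper": 0.095},
  {"offset": [-0.49,-0.447,-0.163],"twist": 88.5,"gripper": 0.095},
])

```text
time_s: 0.93
ee_pos: [0.3829, 0.2572, 0.3365]
eef_rot: [0.692, 0.722, -0.0, -0.0]
ft_force: [0.5, 0.3, -0.4]
opening: 0.0947
gripper_force: 0.0
```

```bash
cat >> h.py <<'E'
def goto(p,a):
    "offset and twist to bring TCP to p with tool y at world angle a (deg), tool down"
    s=arm.read_state();M=Ro.from_quat(s["eef_rot"]).as_matrix()
    y=np.degrees(np.arctan2(M[1,1],M[0,1]));d=(np.array(p)-s["ee_pos"])
    print("t",round(s["time_s"],2),"pos",s["ee_pos"].round(4),"yang",y.round(2),"zax",M[:,2].round(4),"off",(M.T@d).round(4),"twist",round(y-a,2),"F",s["ft_force"].round(1),"T",s["torque"].round(2),"op",round(s["opening"],4))
E
python3 -c "
from h import *
goto((.52,.04,.40),-14)"
```

```text
t 0.93 pos [0.3829 0.2572 0.3365] yang 2.46 zax [-1.e-04  0.e+00 -1.e+00] off [-0.2229  0.1276 -0.0635] twist 16.46 F [ 0.5  0.3 -0.4] T [-0.1   0.08 -0.06] op 0.0947
```

>>> step_arm([
  {"offset": [-0.223,0.128,-0.063],"twist": 16.5},
  {"offset": [-0.223,0.128,-0.063],"twist": 16.5},
  {"offset": [-0.223,0.128,-0.063],"twist": 16.5},
  {"offset": [-0.223,0.128,-0.063],"twist": 16.5},
  {"offset": [-0.223,0.128,-0.063],"twist": 16.5},
  {"offset": [-0.223,0.128,-0.063],"twist": 16.5},
  {"offset": [-0.223,0.128,-0.063],"twist": 16.5},
  {"offset": [-0.223,0.128,-0.063],"twist": 16.5},
  {"offset": [-0.223,0.128,-0.063],"twist": 16.5},
])

```text
$.plan[0]: bad value
```

Run:
```python
from h import *
goto((.52,.04,.40),-14)
s=arm.read_state();im=arm.get_image("wrist")
import pickle;pickle.dump(s,open("w1.pkl","wb"))
cv2.imwrite("pics/w1.png",im)
```

```text
t 0.93 pos [0.3829 0.2572 0.3365] yang 2.46 zax [-1.e-04  0.e+00 -1.e+00] off [-0.2229  0.1276 -0.0635] twist 16.46 F [ 0.5  0.3 -0.4] T [-0.1   0.08 -0.06] op 0.0947
```

View pics/w1.png

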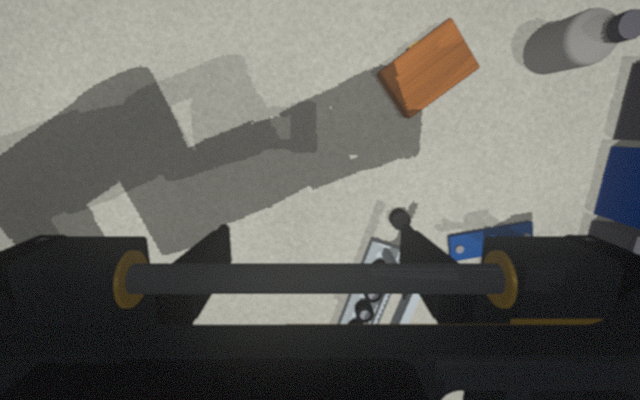

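The move was refused because it had no gripper value. The wrist view is also blocked below row 230, so only the tool's +x side can be seen. I'll turn the tool y axis along the rails and stand off from the rack so both it and the stand fit in the open half.

Run:
```python
from h import *
c=cal("top")
f=lambda u,v:(235+u/4.2857,135+v/4.2857)
for n,p,z in(("hookL",(150,185),.21),("hookR",(485,95),.21),("footLa",(155,315),.01),("footLb",(210,300),.01),("footRa",(470,228),.01),("footRb",(522,213),.01),("ref",(283,235),.014),("pa",(122,422),.022),("pb",(498,512),.022)): print(n,ray(c,f(*p),z).round(3))
goto((.62,.03,.46),90)
```

```text
hookL [0.637 0.137 0.21 ]
hookR [ 0.689 -0.088  0.21 ]
footLa [0.595 0.157 0.01 ]
footLb [0.605 0.115 0.01 ]
footRa [ 0.653 -0.085  0.01 ]
footRb [ 0.663 -0.126  0.01 ]
ref [0.653 0.058 0.014]
pa [0.512 0.182 0.022]
pb [ 0.433 -0.093  0.022]
t 0.98 pos [0.3866 0.2531 0.3382] yang 1.75 zax [ 3.2e-03 -7.0e-04 -1.0e+00] off [-0.2302  0.2269 -0.1209] twist -88.25 F [ 2.4 -1.8  1.8] T [-0.1  -0.05  0.03] op 0.0952
```

>>> step_arm([
  {"offset": [-0.23,0.227,-0.12],"twist": -88,"gripper": 0.095},
  {"offset": [-0.23,0.227,-0.12],"twist": -88,"gripper": 0.095},
  {"offset": [-0.23,0.227,-0.12],"twist": -88,"gripper": 0.095},
  {"offset": [-0.23,0.227,-0.12],"twist": -88,"gripper": 0.095},
  {"offset": [-0.23,0.227,-0.12],"twist": -88,"gripper": 0.095},
  {"offset": [-0.23,0.227,-0.12],"twist": -88,"gripper": 0.095},
  {"offset": [-0.23,0.227,-0.12],"twist": -88,"gripper": 0.095},
  {"offset": [-0.23,0.227,-0.12],"twist": -88,"gripper": 0.095},
  {"offset": [-0.23,0.227,-0.12],"twist": -88,"gripper": 0.095},
  {"offset": [-0.23,0.227,-0.12],"twist": -88,"gripper": 0.095},
])

```text
time_s: 1.82
ee_pos: [0.6232, 0.0374, 0.4559]
eef_rot: [0.15, 0.989, -0.0, 0.0]
ft_force: [0.3, 0.6, -0.4]
opening: 0.095
gripper_force: 0.0
```

Run:
```python
from h import *
goto((.64,.03,.46),90)
```

```text
t 1.82 pos [0.6232 0.0374 0.4559] yang 72.79 zax [ 3.e-04 -5.e-04 -1.e+00] off [-0.0183 -0.0021 -0.0041] twist -17.21 F [ 0.3  0.6 -0.4] T [-0.03 -0.03 -0.04] op 0.095
```

>>> step_arm([
  {"offset": [0,0,0],"twist": -10,"gripper": 0.095},
  {"offset": [0,0,0],"twist": -10,"gripper": 0.095},
  {"offset": [0,0,0],"twist": -10,"gripper": 0.095},
])

```text
time_s: 2.07
ee_pos: [0.6206, 0.0404, 0.4555]
eef_rot: [0.063, 0.998, 0.0, -0.0]
ft_force: [0.6, 0.6, -0.3]
opening: 0.095
gripper_force: 0.0
```

Run:
```python
from h import *
import pickle
s=arm.read_state();im=arm.get_image("wrist")
pickle.dump(s,open("w2.pkl","wb"))
cv2.imwrite("pics/w2.png",im);cv2.imwrite("pics/w2v.png",cv2.resize(im[:330],(800,412)))
goto((.71,.02,.46),104)
```

```text
t 2.12 pos [0.6205 0.0405 0.4557] yang 82.54 zax [-7.e-04  1.e-04 -1.e+00] off [-0.0914 -0.0087 -0.0044] twist -21.46 F [-1.   0.8  0.2] T [-0.03 -0.01 -0.01] op 0.0948
```

View pics/w2v.png

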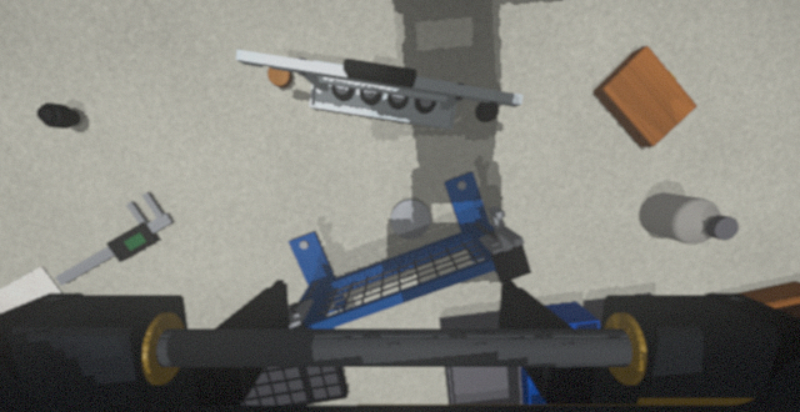

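The rack's rail runs from (190,44) to (418,80) in raw pixels. Its grip is near (304,58), and the stand is at about (300,220). I'll move a little further out for the hooks.

>>> step_arm([
  {"offset": [-0.09,-0.01,0],"twist": -21.5,"gripper": 0.095},
  {"offset": [-0.09,-0.01,0],"twist": -21.5,"gripper": 0.095},
  {"offset": [-0.09,-0.01,0],"twist": -21.5,"gripper": 0.095},
  {"offset": [-0.09,-0.01,0],"twist": -21.5,"gripper": 0.095},
  {"offset": [-0.09,-0.01,0],"twist": -21.5,"gripper": 0.095},
  {"offset": [-0.09,-0.01,0],"twist": -21.5,"gripper": 0.095},
])

```text
time_s: 2.62
ee_pos: [0.7076, 0.0195, 0.4567]
eef_rot: [-0.12, 0.993, 0.0, 0.0]
ft_force: [-0.7, 0.5, 0.1]
opening: 0.0949
gripper_force: 0.0
```

Run:
```python
from h import *
import pickle
s=arm.read_state();im=arm.get_image("wrist")
pickle.dump(s,open("w3.pkl","wb"));cv2.imwrite("pics/w3.png",im)
goto((.71,.02,.46),104)
c=cal("wrist",s)
for n,p in dict(hL=(.634,.145,.2),hR=(.692,-.098,.2),fL=(.6,.136,.01),fR=(.658,-.1055,.01),rack=(.475,.043,.154)).items(): print(n,proj(c,p).round(0))
i2=cv2.imread("pics/w2.png")
a=cv2.resize(i2[30:110,180:430],(800,256),interpolation=cv2.INTER_CUBIC)
P=[proj(c,p) for p in((.634,.145,.2),(.692,-.098,.2))]
cr=[cv2.resize(im[max(0,int(p[1])-35):max(0,int(p[1])-35)+70,int(p[0])-50:int(p[0])+50],(400,280),interpolation=cv2.INTER_CUBIC) for p in P]
print([(int(p[0])-50,int(p[1])-35) for p in P])
cv2.imwrite("pics/v6.png",np.vstack([a,np.hstack(cr)]))
```

```text
t 2.67 pos [0.7075 0.0195 0.4571] yang 103.89 zax [ 1.1e-03  1.0e-04 -1.0e+00] off [-0.0026 -0.0001 -0.0029] twist -0.11 F [-0.1 -0.7  0.9] T [0.08 0.06 0.02] op 0.095
hL [428. 141.]
hR [226. 140.]
fL [393. 115.]
fR [254. 114.]
rack [379.  -7.]
[(378, 106), (176, 104)]
```

View pics/v6.png

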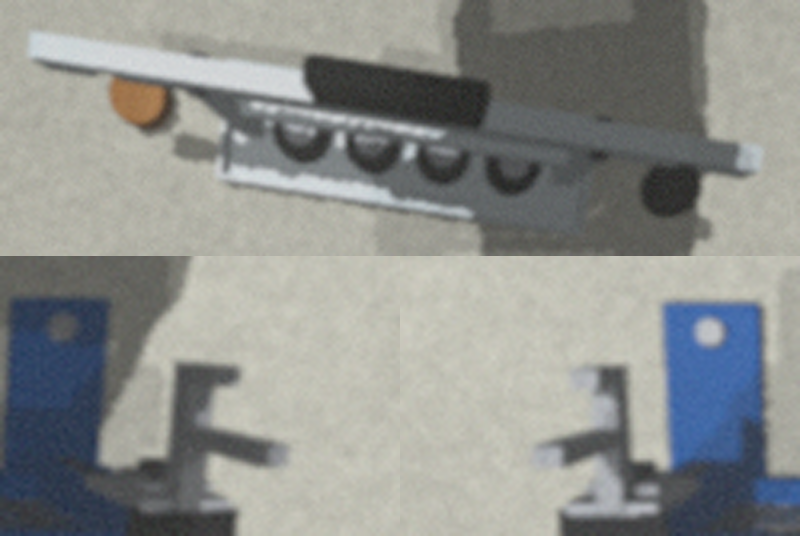

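The upper strip shows the rail ends at crop positions (29,46) and (761,157). The lower crops show the left hook's tip inner edge near (238,385) with its back at (285,445), and the right hook mirrored. Next I'll turn these into points.

Run:
```python
from h import *
import pickle
c2=cal("wrist",pickle.load(open("w2.pkl","rb")));c3=cal("wrist",pickle.load(open("w3.pkl","rb")))
A=lambda p:(180+p[0]/3.2,30+p[1]/3.2)
L=lambda p:(378+p[0]/4,106+(p[1]-256)/4); R=lambda p:(176+(p[0]-400)/4,104+(p[1]-256)/4)
e=[ray(c2,A(p),.154) for p in((761,157),(29,46))];d=e[0]-e[1]
print("rail",np.round(e,4),"len",np.linalg.norm(d),"mid",((e[0]+e[1])/2).round(4),"yaw",np.degrees(np.arctan2(-d[0],d[1])))
gp=[(305,57),(487,80),(490,103),(310,80)]
print("grip",[ray(c2,A(p),.194).round(4) for p in gp])
for n,q in dict(tip=((236,376),(577,379),.22),back=((283,454),(543,456),.26),floor=((206,410),(602,411),.2)).items():
    a=ray(c3,L(q[0]),q[2]);b=ray(c3,R(q[1]),q[2]);d=a-b
    print(n,a.round(4),b.round(4),"len",np.linalg.norm(d).round(4),"mid",((a+b)/2).round(4),"yaw",np.degrees(np.arctan2(-d[0],d[1])).round(2))
```

```text
rail [[ 0.519   0.1889  0.154 ]
 [ 0.4399 -0.1005  0.154 ]] len 0.30002980222013953 mid [0.4794 0.0442 0.154 ] yaw -15.290716005346866
grip [array([0.4665, 0.0122, 0.194 ]), array([0.4827, 0.0775, 0.194 ]), array([0.4907, 0.0777, 0.194 ]), array([0.4745, 0.0128, 0.194 ])]
tip [0.6265 0.146  0.22  ] [ 0.6859 -0.1011  0.22  ] len 0.2541 mid [0.6562 0.0224 0.22  ] yaw 13.52
back [0.6447 0.1499 0.26  ] [ 0.7036 -0.0957  0.26  ] len 0.2526 mid [0.6741 0.0271 0.26  ] yaw 13.48
floor [0.6376 0.1478 0.2   ] [ 0.6958 -0.0973  0.2   ] len 0.2519 mid [0.6667 0.0252 0.2   ] yaw 13.36
```

Measurements agree: rail length is 300 mm, hook spacing about 252 mm, rack yaw -15.3° with its grip at (0.479,0.0445), and stand yaw 13.5° with its middle at (0.666,0.025). Next is the grasp.

```bash
python3 -c "
from h import *
goto((.479,.0445,.29),-15.3)"
```

```text
t 2.67 pos [0.7075 0.0195 0.4571] yang 103.89 zax [ 1.1e-03  1.0e-04 -1.0e+00] off [0.216  0.0791 0.1669] twist 119.19 F [-0.1 -0.7  0.9] T [0.08 0.06 0.02] op 0.095
```

>>> step_arm([
  {"offset": [0.216,0.079,0.167],"twist": 119,"gripper": 0.095},
  {"offset": [0.216,0.079,0.167],"twist": 119,"gripper": 0.095},
  {"offset": [0.216,0.079,0.167],"twist": 119,"gripper": 0.095},
  {"offset": [0.216,0.079,0.167],"twist": 119,"gripper": 0.095},
  {"offset": [0.216,0.079,0.167],"twist": 119,"gripper": 0.095},
  {"offset": [0.216,0.079,0.167],"twist": 119,"gripper": 0.095},
  {"offset": [0.216,0.079,0.167],"twist": 119,"gripper": 0.095},
  {"offset": [0.216,0.079,0.167],"twist": 119,"gripper": 0.095},
  {"offset": [0.216,0.079,0.167],"twist": 119,"gripper": 0.095},
  {"offset": [0.216,0.079,0.167],"twist": 119,"gripper": 0.095},
])

```text
time_s: 3.5
ee_pos: [0.4784, 0.0434, 0.2902]
eef_rot: [0.485, 0.875, 0.001, 0.001]
ft_force: [-0.5, -0.0, 0.1]
opening: 0.095
gripper_force: 0.0
```

```bash
python3 -c "
from h import *
goto((.479,.0445,.29),-15.3)"
```

```text
t 3.5 pos [0.4784 0.0434 0.2902] yang 31.98 zax [ 0.0021  0.     -1.    ] off [0.0006 0.0011 0.0002] twist 47.28 F [-0.5 -0.   0.1] T [-0.06 -0.07  0.04] op 0.095
```

>>> step_arm([
  {"offset": [0.0006,0.0011,0],"twist": 47.3,"gripper": 0.095},
  {"offset": [0.0006,0.0011,0],"twist": 47.3,"gripper": 0.095},
  {"offset": [0.0006,0.0011,0],"twist": 47.3,"gripper": 0.095},
  {"offset": [0.0006,0.0011,0],"twist": 47.3,"gripper": 0.095},
  {"offset": [0.0006,0.0011,0],"twist": 47.3,"gripper": 0.095},
  {"offset": [0.0006,0.0011,0],"twist": 47.3,"gripper": 0.095},
  {"offset": [0.0006,0.0011,0],"twist": 47.3,"gripper": 0.095},
  {"offset": [0.0006,0.0011,0],"twist": 47.3,"gripper": 0.095},
  {"offset": [0.0006,0.0011,0],"twist": 47.3,"gripper": 0.095},
])

```text
time_s: 4.25
ee_pos: [0.4797, 0.0443, 0.2898]
eef_rot: [0.792, 0.611, 0.001, 0.0]
ft_force: [-0.9, -0.7, 0.2]
opening: 0.0948
gripper_force: 0.0
```

```bash
python3 -c "
from h import *
goto((.479,.0445,.180),-15.3)"
```

```text
t 4.25 pos [0.4797 0.0443 0.2898] yang -14.74 zax [ 0.0015  0.     -1.    ] off [-1.000e-04 -9.000e-04  1.098e-01] twist 0.56 F [-0.9 -0.7  0.2] T [-0.14  0.09 -0.01] op 0.0948
```

>>> step_arm([
  {"offset": [0,-0.001,0.04],"twist": 0.5,"gripper": 0.095},
  {"offset": [0,-0.001,0.08],"twist": 0.5,"gripper": 0.095},
  {"offset": [0,-0.001,0.11],"twist": 0.5,"gripper": 0.095},
  {"offset": [0,-0.001,0.11],"twist": 0.5,"gripper": 0.095},
  {"offset": [0,-0.001,0.11],"twist": 0.5,"gripper": 0.04},
  {"offset": [0,-0.001,0.11],"twist": 0.5,"gripper": 0.02},
  {"offset": [0,-0.001,0.11],"twist": 0.5,"gripper": 0.0},
  {"offset": [0,-0.001,0.11],"twist": 0.5,"gripper": 0.0},
  {"offset": [0,-0.001,0.11],"twist": 0.5,"gripper": 0.0},
  {"offset": [0,-0.001,0.11],"twist": 0.5,"gripper": 0.0},
], newtons=40)

```text
time_s: 5.08
ee_pos: [0.4796, 0.0444, 0.1798]
eef_rot: [0.795, 0.607, 0.001, 0.0]
ft_force: [-0.4, 0.8, 0.5]
opening: 0.0603
gripper_force: 0.0
```

```bash
python3 -c "
from h import *
goto((.479,.0445,.180),-15.3);print(arm.read_state()['gripper_force'])"
```

```text
t 5.08 pos [0.4796 0.0444 0.1798] yang -15.3 zax [ 0.0014  0.     -1.    ] off [-0.     -0.0006 -0.0002] twist -0.0 F [-0.4  0.8  0.5] T [-0.14  0.06  0.  ] op 0.0603
0.0
```

>>> step_arm([
  {"offset": [0,0,0],"twist": 0,"gripper": 0.0},
  {"offset": [0,0,0],"twist": 0,"gripper": 0.0},
  {"offset": [0,0,0],"twist": 0,"gripper": 0.0},
  {"offset": [0,0,0],"twist": 0,"gripper": 0.0},
  {"offset": [0,0,0],"twist": 0,"gripper": 0.0},
  {"offset": [0,0,0],"twist": 0,"gripper": 0.0},
  {"offset": [0,0,0],"twist": 0,"gripper": 0.0},
  {"offset": [0,0,0],"twist": 0,"gripper": 0.0},
  {"offset": [0,0,0],"twist": 0,"gripper": 0.0},
  {"offset": [0,0,0],"twist": 0,"gripper": 0.0},
])

```text
time_s: 5.92
ee_pos: [0.4792, 0.0444, 0.1788]
eef_rot: [0.795, 0.607, -0.0, -0.0]
ft_force: [-0.9, 0.0, -4.1]
opening: 0.0115
gripper_force: 40.0
```

```bash
python3 -c "
from h import *
goto((.479,.0445,.180),-15.3);print(arm.read_state()['gripper_force'])"
```

```text
t 5.92 pos [0.4792 0.0444 0.1788] yang -15.31 zax [-6.e-04  1.e-04 -1.e+00] off [ 0.0001 -0.0002 -0.0012] twist -0.01 F [-0.9  0.  -4.1] T [-0.05  0.1   0.02] op 0.0115
39.99518573284149
```

Gripped at 40 N with an opening of 11.5 mm. I'll lift straight up, then turn the rack and bring it in front of the stand.

>>> step_arm([
  {"offset": [0,0,-0.01],"twist": 0,"gripper": 0.0},
  {"offset": [0,0,-0.025],"twist": 0,"gripper": 0.0},
  {"offset": [0,0,-0.045],"twist": 0,"gripper": 0.0},
  {"offset": [0,0,-0.07],"twist": 0,"gripper": 0.0},
  {"offset": [0,0,-0.095],"twist": 0,"gripper": 0.0},
  {"offset": [0,0,-0.115],"twist": 0,"gripper": 0.0},
  {"offset": [0,0,-0.125],"twist": 0,"gripper": 0.0},
  {"offset": [0,0,-0.125],"twist": 0,"gripper": 0.0},
  {"offset": [0,0,-0.125],"twist": 0,"gripper": 0.0},
])

```text
time_s: 6.67
ee_pos: [0.4791, 0.0444, 0.3037]
eef_rot: [0.795, 0.607, -0.0, -0.0]
ft_force: [0.3, 0.6, -5.5]
opening: 0.0117
gripper_force: 40.0
```

Run:
```python
from h import *
goto((.632,.0168,.304),13.5)
print(arm.read_state()['gripper_force'])
cv2.imwrite("pics/t7.png",arm.get_image("top"))
```

```text
t 6.67 pos [0.4791 0.0444 0.3037] yang -15.31 zax [-2.e-04  1.e-04 -1.e+00] off [ 0.0138  0.1548 -0.0004] twist -28.81 F [ 0.3  0.6 -5.5] T [-0.06  0.12  0.04] op 0.0117
39.994765520095825
```

>>> step_arm([
  {"offset": [0.001,0.01,0],"twist": -4,"gripper": 0.0},
  {"offset": [0.002,0.025,0],"twist": -8,"gripper": 0.0},
  {"offset": [0.004,0.045,0],"twist": -13,"gripper": 0.0},
  {"offset": [0.006,0.07,0],"twist": -18,"gripper": 0.0},
  {"offset": [0.009,0.095,0],"twist": -23,"gripper": 0.0},
  {"offset": [0.011,0.12,0],"twist": -27,"gripper": 0.0},
  {"offset": [0.013,0.14,0],"twist": -28.8,"gripper": 0.0},
  {"offset": [0.014,0.155,0],"twist": -28.8,"gripper": 0.0},
  {"offset": [0.014,0.155,0],"twist": -28.8,"gripper": 0.0},
  {"offset": [0.014,0.155,0],"twist": -28.8,"gripper": 0.0},
])

```text
time_s: 7.55
ee_pos: [0.6324, 0.0168, 0.3017]
eef_rot: [0.619, 0.785, -0.001, -0.002]
ft_force: [-0.2, 0.8, -5.2]
opening: 0.012
gripper_force: 40.0
```

Run:
```python
from h import *
import pickle
goto((.666,.025,.304),13.5)
s=arm.read_state();w=arm.get_image("wrist");t=arm.get_image("top");sc=arm.get_image("scene")
pickle.dump(s,open("w8.pkl","wb"))
for n,i in(("w8",w),("t8",t),("s8",sc)): cv2.imwrite(f"pics/{n}.png",i)
a=cv2.resize(w[:130,120:520],(800,260));b=cv2.resize(t[140:260,240:370],(400,340*400//400),interpolation=cv2.INTER_CUBIC)
c=cv2.resize(sc[150:300,200:370],(400,340),interpolation=cv2.INTER_CUBIC)
cv2.imwrite("pics/v8.png",np.vstack([a,np.hstack([b,c])]))
```

```text
t 7.55 pos [0.6324 0.0168 0.3017] yang 13.46 zax [-3.6e-03  4.0e-04 -1.0e+00] off [ 0.0001  0.0346 -0.0024] twist -0.04 F [-0.2  0.8 -5.2] T [-0.12  0.04 -0.06] op 0.012
```

View pics/v8.png

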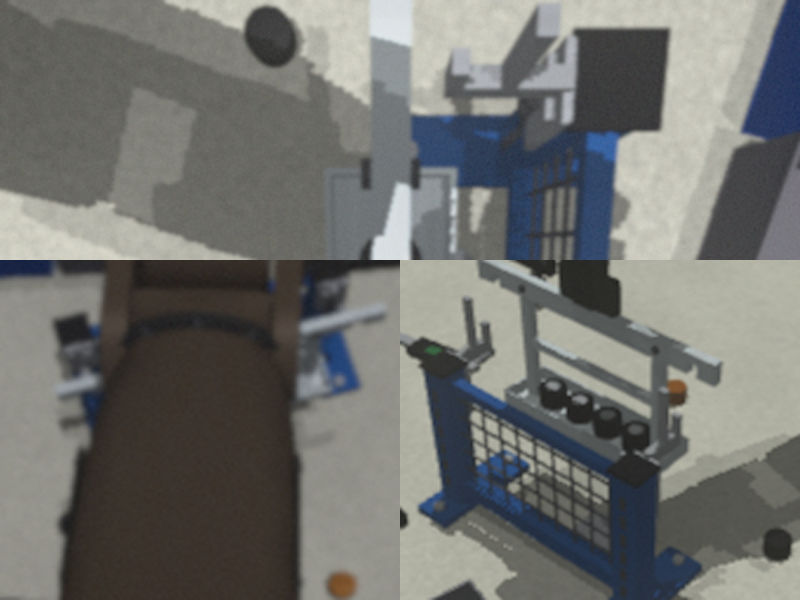

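The wrist strip shows the left hook beside the held rail, with its tip near crop (460,55) and its back at (548,10). The scene view shows the rack upright in front of the stand. By the measurements the rack is already aligned in y, so I'll lower it to just above the tips and feel for the backs.

>>> step_arm([
  {"offset": [0,0.008,0.003],"twist": 0,"gripper": 0.0},
  {"offset": [0,0.016,0.008],"twist": 0,"gripper": 0.0},
  {"offset": [0,0.024,0.013],"twist": 0,"gripper": 0.0},
  {"offset": [0,0.029,0.014],"twist": 0,"gripper": 0.0},
  {"offset": [0,0.031,0.014],"twist": 0,"gripper": 0.0},
  {"offset": [0,0.031,0.014],"twist": 0,"gripper": 0.0},
  {"offset": [0,0.031,0.014],"twist": 0,"gripper": 0.0},
  {"offset": [0,0.031,0.014],"twist": 0,"gripper": 0.0},
])

```text
time_s: 8.37
ee_pos: [0.6626, 0.0241, 0.2902]
eef_rot: [0.619, 0.785, 0.0, 0.0]
ft_force: [0.2, -0.4, -6.1]
opening: 0.0119
gripper_force: 40.0
```

```bash
cat >> h.py <<'E'
def rel(a=13.5,o=(.6535,-.1312)):
    "TCP in stand axes (mm from nominal saddle middle), force and moment in stand axes"
    s=arm.read_state();r=np.radians(a);B=np.array([[np.cos(r),np.sin(r),0],[-np.sin(r),np.cos(r),0],[0,0,1]])
    p=B@s["ee_pos"];M=Ro.from_quat(s["eef_rot"]).as_matrix()
    print("t",round(s["time_s"],2),"xyz mm",(1000*(p-[o[0],o[1],0])).round(2),"yang",np.degrees(np.arctan2(M[1,1],M[0,1])).round(2),"zax",(B@M[:,2]).round(4),"F",(B@s["ft_force"]).round(1),"T",(B@s["torque"]).round(2),"grip",round(s["gripper_force"],1))
E
python3 -c "
from h import *
rel()"
```

```text
t 8.37 xyz mm [-3.6000e+00 -2.0000e-02  2.9023e+02] yang 13.49 zax [ 1.e-04  1.e-04 -1.e+00] F [ 0.1 -0.4 -6.1] T [-0.11  0.03  0.01] grip 40.0
```

Now I'll creep forward in +x at 0.5 mm per row.

>>> step_arm([
  {"offset": [0,0.0005,0.001],"twist": 0,"gripper": 0.0},
  {"offset": [0,0.001,0.002],"twist": 0,"gripper": 0.0},
  {"offset": [0,0.0015,0.002],"twist": 0,"gripper": 0.0},
  {"offset": [0,0.002,0.002],"twist": 0,"gripper": 0.0},
  {"offset": [0,0.0025,0.002],"twist": 0,"gripper": 0.0},
  {"offset": [0,0.003,0.002],"twist": 0,"gripper": 0.0},
  {"offset": [0,0.003,0.002],"twist": 0,"gripper": 0.0},
  {"offset": [0,0.003,0.002],"twist": 0,"gripper": 0.0},
])

```text
time_s: 9.03
ee_pos: [0.6654, 0.0248, 0.2881]
eef_rot: [0.619, 0.785, -0.0, -0.0]
ft_force: [-2.2, -0.1, -3.8]
opening: 0.0119
gripper_force: 40.0
```

```bash
python3 -c "
from h import *
rel()"
```

```text
t 9.03 xyz mm [-6.6000e-01 -3.0000e-02  2.8812e+02] yang 13.49 zax [-5.e-04  1.e-04 -1.e+00] F [-2.1  0.4 -3.8] T [-0.08  0.58  0.07] grip 40.0
```

>>> step_arm([
  {"offset": [0,0.0005,0],"twist": 0,"gripper": 0.0},
  {"offset": [0,0.0005,0],"twist": 0,"gripper": 0.0},
  {"offset": [0,0.0005,0],"twist": 0,"gripper": 0.0},
])

```text
time_s: 9.28
ee_pos: [0.6655, 0.0248, 0.2881]
eef_rot: [0.619, 0.785, -0.001, -0.001]
ft_force: [-5.5, -1.5, -3.9]
opening: 0.012
gripper_force: 40.0
```

```bash
python3 -c "
from h import *
rel()"
```

```text
t 9.28 xyz mm [-5.6000e-01 -3.0000e-02  2.8811e+02] yang 13.49 zax [-1.5e-03  1.0e-04 -1.0e+00] F [-5.7 -0.2 -3.9] T [-0.12  1.17  0.04] grip 40.0
```

Both backs are touched evenly (Fx -5.7 N with almost no yaw moment). I'll back off 2.1 mm to centre the rail in the saddles, then lower it to just above the floors.

>>> step_arm([
  {"offset": [0,-0.001,0],"twist": 0,"gripper": 0.0},
  {"offset": [0,-0.0021,0],"twist": 0,"gripper": 0.0},
  {"offset": [0,-0.0021,0],"twist": 0,"gripper": 0.0},
  {"offset": [0,-0.0021,0],"twist": 0,"gripper": 0.0},
])

```text
time_s: 9.62
ee_pos: [0.6642, 0.0245, 0.2881]
eef_rot: [0.619, 0.785, 0.0, 0.0]
ft_force: [0.5, 0.4, -5.4]
opening: 0.0121
gripper_force: 40.0
```

```bash
python3 -c "
from h import *
rel()"
```

```text
t 9.62 xyz mm [-1.9200e+00 -2.0000e-02  2.8808e+02] yang 13.49 zax [ 5.e-04  1.e-04 -1.e+00] F [ 0.6  0.3 -5.4] T [-0.08  0.01 -0.01] grip 40.0
```

>>> step_arm([
  {"offset": [0,0,0.004],"twist": 0,"gripper": 0.0},
  {"offset": [0,0,0.006],"twist": 0,"gripper": 0.0},
  {"offset": [0,0,0.008],"twist": 0,"gripper": 0.0},
  {"offset": [0,0,0.01],"twist": 0,"gripper": 0.0},
  {"offset": [0,0,0.012],"twist": 0,"gripper": 0.0},
  {"offset": [0,0,0.012],"twist": 0,"gripper": 0.0},
])

```text
time_s: 10.12
ee_pos: [0.664, 0.0245, 0.2755]
eef_rot: [0.619, 0.785, -0.0, -0.0]
ft_force: [-0.2, -0.2, -5.8]
opening: 0.0119
gripper_force: 40.0
```

```bash
python3 -c "
from h import *
rel()"
```

```text
t 10.12 xyz mm [-2.1700e+00  1.0000e-02  2.7549e+02] yang 13.49 zax [-6.e-04  3.e-04 -1.e+00] F [-0.2 -0.2 -5.8] T [-0.11  0.02  0.  ] grip 40.0
```

>>> step_arm([
  {"offset": [0,0,0.001],"twist": 0,"gripper": 0.0},
  {"offset": [0,0,0.002],"twist": 0,"gripper": 0.0},
  {"offset": [0,0,0.003],"twist": 0,"gripper": 0.0},
  {"offset": [0,0,0.003],"twist": 0,"gripper": 0.0},
])

```text
time_s: 10.45
ee_pos: [0.664, 0.0245, 0.2729]
eef_rot: [0.619, 0.785, -0.0, -0.0]
ft_force: [0.3, -0.3, -4.7]
opening: 0.0118
gripper_force: 40.0
```

>>> step_arm([
  {"offset": [0,0,0.001],"twist": 0,"gripper": 0.0},
  {"offset": [0,0,0.002],"twist": 0,"gripper": 0.0},
  {"offset": [0,0,0.002],"twist": 0,"gripper": 0.0},
])

```text
time_s: 10.7
ee_pos: [0.664, 0.0245, 0.2709]
eef_rot: [0.619, 0.785, -0.0, -0.0]
ft_force: [-0.7, 0.4, -5.5]
opening: 0.0116
gripper_force: 40.0
```

>>> step_arm([
  {"offset": [0,0,0.001],"twist": 0,"gripper": 0.0},
  {"offset": [0,0,0.002],"twist": 0,"gripper": 0.0},
  {"offset": [0,0,0.002],"twist": 0,"gripper": 0.0},
])

```text
time_s: 10.95
ee_pos: [0.664, 0.0245, 0.2688]
eef_rot: [0.619, 0.785, -0.0, -0.0]
ft_force: [-0.2, -0.2, -5.7]
opening: 0.0115
gripper_force: 40.0
```

```bash
python3 -c "
from h import *
rel()"
```

```text
t 10.95 xyz mm [ -2.12  -0.   268.83] yang 13.49 zax [-2.e-04  2.e-04 -1.e+00] F [-0.2 -0.1 -5.7] T [-0.14  0.08  0.03] grip 40.0
```

>>> step_arm([
  {"offset": [0,0,0.001],"twist": 0,"gripper": 0.0},
  {"offset": [0,0,0.002],"twist": 0,"gripper": 0.0},
  {"offset": [0,0,0.002],"twist": 0,"gripper": 0.0},
])

```text
time_s: 11.2
ee_pos: [0.664, 0.0245, 0.2668]
eef_rot: [0.619, 0.785, -0.0, -0.0]
ft_force: [0.3, 0.4, -5.3]
opening: 0.0118
gripper_force: 40.0
```

>>> step_arm([
  {"offset": [0,0,0.001],"twist": 0,"gripper": 0.0},
  {"offset": [0,0,0.002],"twist": 0,"gripper": 0.0},
  {"offset": [0,0,0.002],"twist": 0,"gripper": 0.0},
])

```text
time_s: 11.45
ee_pos: [0.664, 0.0245, 0.2648]
eef_rot: [0.619, 0.785, -0.0, -0.0]
ft_force: [0.4, -0.9, -5.7]
opening: 0.0116
gripper_force: 40.0
```

>>> step_arm([
  {"offset": [0,0,0.001],"twist": 0,"gripper": 0.0},
  {"offset": [0,0,0.002],"twist": 0,"gripper": 0.0},
  {"offset": [0,0,0.003],"twist": 0,"gripper": 0.0},
  {"offset": [0,0,0.003],"twist": 0,"gripper": 0.0},
])

```text
time_s: 11.78
ee_pos: [0.664, 0.0245, 0.2618]
eef_rot: [0.619, 0.785, -0.0, -0.0]
ft_force: [0.5, 0.6, -5.6]
opening: 0.0117
gripper_force: 40.0
```

```bash
python3 -c "
from h import *
rel()"
```

```text
t 11.78 xyz mm [ -2.11   0.   261.79] yang 13.49 zax [-3.e-04  2.e-04 -1.e+00] F [ 0.7  0.5 -5.6] T [-0.05  0.07  0.02] grip 40.0
```

The rail is between the tips and backs without touching. I'll keep lowering towards the floors in small steps.

>>> step_arm([
  {"offset": [0,0,0.002],"twist": 0,"gripper": 0.0},
  {"offset": [0,0,0.004],"twist": 0,"gripper": 0.0},
  {"offset": [0,0,0.006],"twist": 0,"gripper": 0.0},
  {"offset": [0,0,0.006],"twist": 0,"gripper": 0.0},
])

```text
time_s: 12.12
ee_pos: [0.6639, 0.0245, 0.2555]
eef_rot: [0.619, 0.785, -0.0, -0.0]
ft_force: [-0.9, -0.3, -5.4]
opening: 0.0123
gripper_force: 40.0
```

>>> step_arm([
  {"offset": [0,0,0.001],"twist": 0,"gripper": 0.0},
  {"offset": [0,0,0.002],"twist": 0,"gripper": 0.0},
  {"offset": [0,0,0.002],"twist": 0,"gripper": 0.0},
])

```text
time_s: 12.37
ee_pos: [0.664, 0.0245, 0.2539]
eef_rot: [0.619, 0.785, -0.0, -0.0]
ft_force: [-0.7, 0.6, -5.7]
opening: 0.012
gripper_force: 40.0
```

>>> step_arm([
  {"offset": [0,0,0.001],"twist": 0,"gripper": 0.0},
  {"offset": [0,0,0.001],"twist": 0,"gripper": 0.0},
])

```text
time_s: 12.53
ee_pos: [0.6641, 0.0245, 0.2529]
eef_rot: [0.619, 0.785, 0.0, -0.0]
ft_force: [0.1, -0.6, -5.5]
opening: 0.012
gripper_force: 40.0
```

```bash
python3 -c "
from h import *
rel()"
```

```text
t 12.53 xyz mm [-2.0800e+00 -2.0000e-02  2.5292e+02] yang 13.49 zax [-1.e-04  1.e-04 -1.e+00] F [-0.  -0.6 -5.5] T [-0.04  0.11  0.06] grip 40.0
```

>>> step_arm([
  {"offset": [0,0,0.001],"twist": 0,"gripper": 0.0},
  {"offset": [0,0,0.001],"twist": 0,"gripper": 0.0},
])

```text
time_s: 12.7
ee_pos: [0.664, 0.0245, 0.2519]
eef_rot: [0.619, 0.785, -0.0, -0.0]
ft_force: [-0.3, 0.4, -5.3]
opening: 0.012
gripper_force: 40.0
```

>>> step_arm([
  {"offset": [0,0,0.001],"twist": 0,"gripper": 0.0},
  {"offset": [0,0,0.001],"twist": 0,"gripper": 0.0},
])

```text
time_s: 12.87
ee_pos: [0.664, 0.0245, 0.2509]
eef_rot: [0.619, 0.785, -0.0, -0.0]
ft_force: [0.0, -0.8, -5.3]
opening: 0.0118
gripper_force: 40.0
```

```bash
python3 -c "
from h import *
rel()"
```

```text
t 12.87 xyz mm [-2.100e+00 -1.000e-02  2.509e+02] yang 13.49 zax [-1.e-04  1.e-04 -1.e+00] F [-0.2 -0.8 -5.3] T [-0.04  0.04  0.04] grip 40.0
```

>>> step_arm([
  {"offset": [0,0,0.001],"twist": 0,"gripper": 0.0},
  {"offset": [0,0,0.0015],"twist": 0,"gripper": 0.0},
  {"offset": [0,0,0.0015],"twist": 0,"gripper": 0.0},
])

```text
time_s: 13.12
ee_pos: [0.664, 0.0245, 0.2494]
eef_rot: [0.619, 0.785, -0.0, -0.0]
ft_force: [0.0, 1.0, -4.9]
opening: 0.012
gripper_force: 40.0
```

>>> step_arm([
  {"offset": [0,0,0.001],"twist": 0,"gripper": 0.0},
  {"offset": [0,0,0.001],"twist": 0,"gripper": 0.0},
])

```text
time_s: 13.28
ee_pos: [0.664, 0.0245, 0.2484]
eef_rot: [0.619, 0.785, -0.0, -0.0]
ft_force: [0.7, 0.6, -5.3]
opening: 0.0124
gripper_force: 40.0
```

```bash
python3 -c "
from h import *
rel()"
```

```text
t 13.28 xyz mm [-2.1000e+00 -2.0000e-02  2.4841e+02] yang 13.49 zax [-1.e-04  1.e-04 -1.e+00] F [ 0.9  0.4 -5.3] T [-0.04  0.05 -0.02] grip 40.0
```

>>> step_arm([
  {"offset": [0,0,0.001],"twist": 0,"gripper": 0.0},
  {"offset": [0,0,0.0015],"twist": 0,"gripper": 0.0},
  {"offset": [0,0,0.0015],"twist": 0,"gripper": 0.0},
])

```text
time_s: 13.53
ee_pos: [0.664, 0.0245, 0.2469]
eef_rot: [0.619, 0.785, -0.0, -0.0]
ft_force: [-0.1, 0.7, -5.0]
opening: 0.0117
gripper_force: 40.0
```

>>> step_arm([
  {"offset": [0,0,0.001],"twist": 0,"gripper": 0.0},
  {"offset": [0,0,0.0015],"twist": 0,"gripper": 0.0},
  {"offset": [0,0,0.0015],"twist": 0,"gripper": 0.0},
])

```text
time_s: 13.78
ee_pos: [0.664, 0.0245, 0.2454]
eef_rot: [0.619, 0.785, -0.0, -0.0]
ft_force: [0.4, -0.7, -6.2]
opening: 0.0121
gripper_force: 40.0
```

```bash
python3 -c "
from h import *
rel()"
```

```text
t 13.78 xyz mm [-2.1000e+00 -1.0000e-02  2.4542e+02] yang 13.49 zax [-1.e-04  1.e-04 -1.e+00] F [ 0.2 -0.8 -6.2] T [-0.06  0.04  0.  ] grip 40.0
```

>>> step_arm([
  {"offset": [0,0,0.001],"twist": 0,"gripper": 0.0},
  {"offset": [0,0,0.0015],"twist": 0,"gripper": 0.0},
  {"offset": [0,0,0.0015],"twist": 0,"gripper": 0.0},
])

```text
time_s: 14.03
ee_pos: [0.664, 0.0245, 0.2439]
eef_rot: [0.619, 0.785, -0.0, -0.0]
ft_force: [0.2, -0.1, -4.5]
opening: 0.0118
gripper_force: 40.0
```

>>> step_arm([
  {"offset": [0,0,0.001],"twist": 0,"gripper": 0.0},
  {"offset": [0,0,0.0015],"twist": 0,"gripper": 0.0},
  {"offset": [0,0,0.0015],"twist": 0,"gripper": 0.0},
])

```text
time_s: 14.28
ee_pos: [0.664, 0.0245, 0.2424]
eef_rot: [0.619, 0.785, -0.0, -0.0]
ft_force: [0.7, -0.5, -5.2]
opening: 0.0119
gripper_force: 40.0
```

```bash
python3 -c "
from h import *
rel()"
```

```text
t 14.28 xyz mm [-2.1000e+00  1.0000e-02  2.4239e+02] yang 13.49 zax [-2.e-04  2.e-04 -1.e+00] F [ 0.5 -0.7 -5.2] T [-0.14  0.03  0.  ] grip 40.0
```

Both notches have dropped past the floors' tops with no contact, so they straddle the plates. I'll feel for the first floor.

>>> step_arm([
  {"offset": [0,0,0.001],"twist": 0,"gripper": 0.0},
  {"offset": [0,0,0.002],"twist": 0,"gripper": 0.0},
  {"offset": [0,0,0.002],"twist": 0,"gripper": 0.0},
])

```text
time_s: 14.53
ee_pos: [0.664, 0.0245, 0.2403]
eef_rot: [0.619, 0.785, -0.0, -0.0]
ft_force: [-0.6, -0.5, -5.5]
opening: 0.0116
gripper_force: 40.0
```

>>> step_arm([
  {"offset": [0,0,0.0005],"twist": 0,"gripper": 0.0},
  {"offset": [0,0,0.001],"twist": 0,"gripper": 0.0},
  {"offset": [0,0,0.001],"twist": 0,"gripper": 0.0},
])

```text
time_s: 14.78
ee_pos: [0.664, 0.0245, 0.2395]
eef_rot: [0.619, 0.785, 0.0, -0.0]
ft_force: [0.3, -0.1, -6.0]
opening: 0.0119
gripper_force: 40.0
```

```bash
python3 -c "
from h import *
rel()"
```

```text
t 14.78 xyz mm [-2.0800e+00  1.0000e-02  2.3945e+02] yang 13.49 zax [-1.e-04  1.e-04 -1.e+00] F [ 0.2 -0.2 -6. ] T [-0.09  0.06 -0.03] grip 40.0
```

>>> step_arm([
  {"offset": [0,0,0.0005],"twist": 0,"gripper": 0.0},
  {"offset": [0,0,0.001],"twist": 0,"gripper": 0.0},
  {"offset": [0,0,0.001],"twist": 0,"gripper": 0.0},
], newtons=25)

```text
time_s: 15.03
ee_pos: [0.664, 0.0245, 0.2385]
eef_rot: [0.619, 0.785, 0.0, -0.0]
ft_force: [-0.6, 0.5, -6.5]
opening: 0.0119
gripper_force: 25.0
```

```bash
python3 -c "
from h import *
rel()"
```

```text
t 15.03 xyz mm [ -2.09   0.   238.47] yang 13.49 zax [-1.e-04  1.e-04 -1.e+00] F [-0.5  0.6 -6.5] T [-0.06  0.04 -0.  ] grip 25.0
```

>>> step_arm([
  {"offset": [0,0,0.0005],"twist": 0,"gripper": 0.0},
  {"offset": [0,0,0.001],"twist": 0,"gripper": 0.0},
  {"offset": [0,0,0.001],"twist": 0,"gripper": 0.0},
])

```text
time_s: 15.28
ee_pos: [0.664, 0.0245, 0.2374]
eef_rot: [0.619, 0.785, -0.0, -0.0]
ft_force: [0.0, -0.5, -5.9]
opening: 0.0118
gripper_force: 25.0
```

```bash
python3 -c "
from h import *
rel()"
```

```text
t 15.28 xyz mm [ -2.08  -0.   237.43] yang 13.49 zax [-1.e-04  1.e-04 -1.e+00] F [-0.1 -0.5 -5.9] T [-0.04  0.06  0.02] grip 25.0
```

>>> step_arm([
  {"offset": [0,0,0.0005],"twist": 0,"gripper": 0.0},
  {"offset": [0,0,0.001],"twist": 0,"gripper": 0.0},
  {"offset": [0,0,0.001],"twist": 0,"gripper": 0.0},
])

```text
time_s: 15.53
ee_pos: [0.6641, 0.0245, 0.2364]
eef_rot: [0.619, 0.785, 0.0, -0.0]
ft_force: [0.4, -0.3, -5.3]
opening: 0.0119
gripper_force: 25.0
```

```bash
python3 -c "
from h import *
rel()"
```

```text
t 15.53 xyz mm [-2.0700e+00 -1.0000e-02  2.3645e+02] yang 13.49 zax [-1.e-04  1.e-04 -1.e+00] F [ 0.3 -0.3 -5.3] T [-0.11  0.07  0.01] grip 25.0
```

>>> step_arm([
  {"offset": [0,0,0.0005],"twist": 0,"gripper": 0.0},
  {"offset": [0,0,0.001],"twist": 0,"gripper": 0.0},
  {"offset": [0,0,0.001],"twist": 0,"gripper": 0.0},
])

```text
time_s: 15.78
ee_pos: [0.664, 0.0245, 0.2354]
eef_rot: [0.619, 0.785, -0.0, -0.0]
ft_force: [-0.4, 0.1, -5.5]
opening: 0.0119
gripper_force: 25.0
```

```bash
python3 -c "
from h import *
rel()"
```

```text
t 15.78 xyz mm [ -2.11  -0.   235.41] yang 13.49 zax [-2.e-04  2.e-04 -1.e+00] F [-0.3  0.2 -5.5] T [-0.08  0.02  0.04] grip 25.0
```

>>> step_arm([
  {"offset": [0,0,0.0005],"twist": 0,"gripper": 0.0},
  {"offset": [0,0,0.001],"twist": 0,"gripper": 0.0},
  {"offset": [0,0,0.001],"twist": 0,"gripper": 0.0},
])

```text
time_s: 16.03
ee_pos: [0.6641, 0.0245, 0.2347]
eef_rot: [0.619, 0.785, 0.0, 0.0]
ft_force: [0.2, 0.0, -4.7]
opening: 0.012
gripper_force: 25.0
```

```bash
python3 -c "
from h import *
rel()"
```

```text
t 16.03 xyz mm [-1.9900e+00 -2.0000e-02  2.3471e+02] yang 13.48 zax [ 4.e-04  2.e-04 -1.e+00] F [ 0.2 -0.  -4.7] T [0.11 0.03 0.06] grip 25.0
```

>>> step_arm([
  {"offset": [0,0,0.0005],"twist": 0,"gripper": 0.0},
  {"offset": [0,0,0.001],"twist": 0,"gripper": 0.0},
  {"offset": [0,0,0.001],"twist": 0,"gripper": 0.0},
])

```text
time_s: 16.28
ee_pos: [0.6642, 0.0243, 0.2339]
eef_rot: [0.619, 0.785, 0.0, 0.0]
ft_force: [-0.0, -2.8, -1.1]
opening: 0.0119
gripper_force: 25.0
```

```bash
python3 -c "
from h import *
rel()"
```

```text
t 16.28 xyz mm [-1.9600e+00 -2.3000e-01  2.3385e+02] yang 13.48 zax [ 6.e-04 -3.e-04 -1.e+00] F [-0.7 -2.7 -1.1] T [-0.02  0.1   0.02] grip 25.0
```

The left hook touches first (+4.4 N). I'll keep lowering gently so the rack swings in the pads onto the right hook.

>>> step_arm([
  {"offset": [0,0,0.0005],"twist": 0,"gripper": 0.0},
  {"offset": [0,0,0.0005],"twist": 0,"gripper": 0.0},
  {"offset": [0,0,0.0005],"twist": 0,"gripper": 0.0},
])

```text
time_s: 16.53
ee_pos: [0.6642, 0.0243, 0.2332]
eef_rot: [0.619, 0.785, 0.0, 0.0]
ft_force: [-0.1, -3.2, -1.7]
opening: 0.012
gripper_force: 25.0
```

```bash
python3 -c "
from h import *
rel()"
```

```text
t 16.53 xyz mm [-1.9800e+00 -1.9000e-01  2.3321e+02] yang 13.48 zax [ 4.e-04 -2.e-04 -1.e+00] F [-0.8 -3.1 -1.7] T [-0.09  0.05  0.02] grip 25.0
```

>>> step_arm([
  {"offset": [0,0,0.0005],"twist": 0,"gripper": 0.0},
  {"offset": [0,0,0.001],"twist": 0,"gripper": 0.0},
  {"offset": [0,0,0.001],"twist": 0,"gripper": 0.0},
])

```text
time_s: 16.78
ee_pos: [0.6642, 0.0244, 0.2328]
eef_rot: [0.619, 0.785, 0.0, 0.0]
ft_force: [-0.9, -2.6, 4.8]
opening: 0.0118
gripper_force: 25.0
```

```bash
python3 -c "
from h import *
rel()"
```

```text
t 16.78 xyz mm [-1.9300e+00 -1.8000e-01  2.3279e+02] yang 13.49 zax [ 1.e-03 -4.e-04 -1.e+00] F [-1.5 -2.4  4.8] T [-0.12  0.38 -0.01] grip 25.0
```

>>> step_arm([
  {"offset": [0,0,0.0005],"twist": 0,"gripper": 0.0},
  {"offset": [0,0,0.0005],"twist": 0,"gripper": 0.0},
  {"offset": [0,0,0.0005],"twist": 0,"gripper": 0.0},
])

```text
time_s: 17.03
ee_pos: [0.6642, 0.0244, 0.2328]
eef_rot: [0.619, 0.785, 0.0, 0.001]
ft_force: [-1.9, -3.1, 8.2]
opening: 0.0119
gripper_force: 25.0
```

```bash
python3 -c "
from h import *
rel()"
```

```text
t 17.03 xyz mm [-1.9400e+00 -1.8000e-01  2.3277e+02] yang 13.49 zax [ 1.3e-03 -6.0e-04 -1.0e+00] F [-2.5 -2.5  8.2] T [-0.1   0.63  0.02] grip 25.0
```

Both hooks now carry load, with roofs at about 198 mm mean. By the moments that's roughly L 9 N and R 5 N. I'll press further.

>>> step_arm([
  {"offset": [0,0,0.0004],"twist": 0,"gripper": 0.0},
  {"offset": [0,0,0.0008],"twist": 0,"gripper": 0.0},
  {"offset": [0,0,0.0008],"twist": 0,"gripper": 0.0},
])

```text
time_s: 17.28
ee_pos: [0.6642, 0.0244, 0.2328]
eef_rot: [0.619, 0.785, 0.001, 0.001]
ft_force: [-4.6, -3.2, 12.8]
opening: 0.0115
gripper_force: 25.0
```

```bash
python3 -c "
from h import *
rel()"
```

```text
t 17.28 xyz mm [-1.9300e+00 -1.7000e-01  2.3275e+02] yang 13.5 zax [ 2.e-03 -8.e-04 -1.e+00] F [-5.2 -2.  12.8] T [-0.06  1.04 -0.03] grip 25.0
```

>>> step_arm([
  {"offset": [-0.0002,-0.0004,0.0004],"twist": 0,"gripper": 0.0},
  {"offset": [-0.0002,-0.0005,0.0008],"twist": 0,"gripper": 0.0},
  {"offset": [-0.0002,-0.0006,0.0011],"twist": 0,"gripper": 0.0},
  {"offset": [-0.0002,-0.0006,0.0011],"twist": 0,"gripper": 0.0},
])

```text
time_s: 17.62
ee_pos: [0.6642, 0.0243, 0.2327]
eef_rot: [0.619, 0.785, 0.001, 0.002]
ft_force: [-5.1, -1.1, 18.8]
opening: 0.012
gripper_force: 25.0
```

```bash
python3 -c "
from h import *
rel()"
```

```text
t 17.62 xyz mm [ -2.01  -0.24 232.71] yang 13.49 zax [ 0.0041 -0.001  -1.    ] F [-5.2  0.1 18.8] T [0.2  0.92 0.  ] grip 25.0
```

I'm pressing with about 19 N, and the load splits to about 13 N left and 11 N right. I'll hold that.

>>> step_arm([
  {"offset": [0,-0.0001,0.0001],"twist": 0,"gripper": 0.0},
  {"offset": [0,-0.0001,0.0001],"twist": 0,"gripper": 0.0},
  {"offset": [0,-0.0001,0.0001],"twist": 0,"gripper": 0.0},
  {"offset": [0,-0.0001,0.0001],"twist": 0,"gripper": 0.0},
  {"offset": [0,-0.0001,0.0001],"twist": 0,"gripper": 0.0},
  {"offset": [0,-0.0001,0.0001],"twist": 0,"gripper": 0.0},
  {"offset": [0,-0.0001,0.0001],"twist": 0,"gripper": 0.0},
  {"offset": [0,-0.0001,0.0001],"twist": 0,"gripper": 0.0},
  {"offset": [0,-0.0001,0.0001],"twist": 0,"gripper": 0.0},
  {"offset": [0,-0.0001,0.0001],"twist": 0,"gripper": 0.0},
])

```text
time_s: 18.45
ee_pos: [0.6642, 0.0243, 0.2327]
eef_rot: [0.619, 0.785, 0.001, 0.002]
ft_force: [-3.4, -1.1, 19.5]
opening: 0.0117
gripper_force: 25.0
```

Run:
```python
from h import *
rel()
t=arm.get_image("top");sc=arm.get_image("scene");w=arm.get_image("wrist")
rel()
a=cv2.resize(w[:130,120:520],(800,260))
c=cv2.resize(sc[150:300,200:400],(440,330),interpolation=cv2.INTER_CUBIC);b=cv2.resize(t[130:250,240:371],(360,330),interpolation=cv2.INTER_CUBIC)
cv2.imwrite("pics/v9.png",np.vstack([a,np.hstack([b,c])]))
```

```text
t 18.45 xyz mm [-2.0200e+00 -2.1000e-01  2.3267e+02] yang 13.49 zax [ 0.0044 -0.001  -1.    ] F [-3.6 -0.3 19.5] T [ 0.2   0.96 -0.02] grip 25.0
t 18.6 xyz mm [-2.0300e+00 -2.2000e-01  2.3267e+02] yang 13.5 zax [ 0.0044 -0.001  -1.    ] F [-4.1 -0.7 20.1] T [0.3  0.92 0.05] grip 25.0
```

View pics/v9.png

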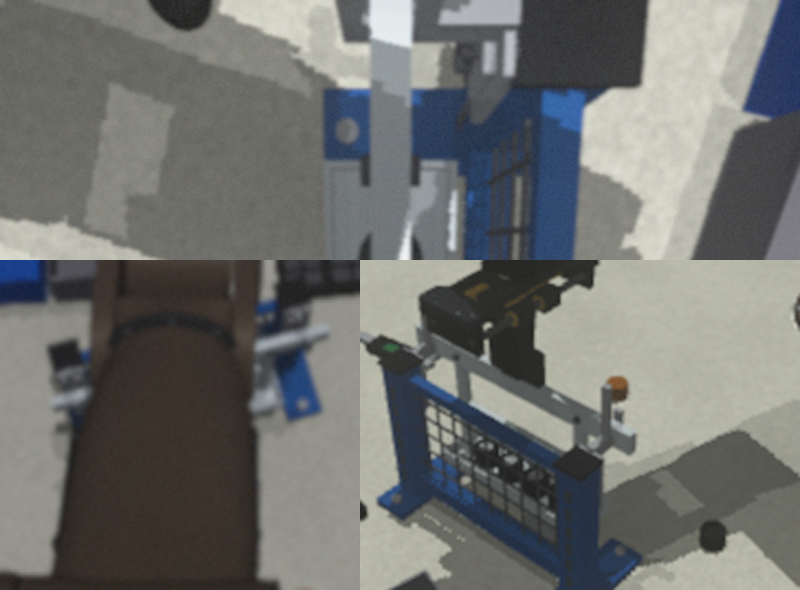

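The rack sits between the tips and backs on both hooks, level and upright, with about 20 N of press. I'll relax the press, then open.

>>> step_arm([
  {"offset": [0,0,-0.001],"twist": 0,"gripper": 0.0},
  {"offset": [0,0,-0.002],"twist": 0,"gripper": 0.0},
  {"offset": [0,0,-0.0026],"twist": 0,"gripper": 0.0},
  {"offset": [0,0,-0.0026],"twist": 0,"gripper": 0.0},
])

```text
time_s: 18.93
ee_pos: [0.664, 0.0243, 0.2328]
eef_rot: [0.619, 0.785, 0.001, 0.001]
ft_force: [2.4, -1.6, 6.3]
opening: 0.0118
gripper_force: 25.0
```

```bash
python3 -c "
from h import *
rel()"
```

```text
t 18.93 xyz mm [-2.1300e+00 -2.0000e-01  2.3277e+02] yang 13.49 zax [ 2.e-03 -3.e-04 -1.e+00] F [ 1.9 -2.1  6.3] T [-0.11 -0.5  -0.08] grip 25.0
```

>>> step_arm([
  {"offset": [0,0.0003,-0.0008],"twist": 0,"gripper": 0.0},
  {"offset": [0,0.0004,-0.0012],"twist": 0,"gripper": 0.0},
  {"offset": [0,0.0004,-0.0012],"twist": 0,"gripper": 0.02},
  {"offset": [0,0.0004,-0.0012],"twist": 0,"gripper": 0.06},
  {"offset": [0,0.0004,-0.0012],"twist": 0,"gripper": 0.06},
  {"offset": [0,0.0004,-0.0012],"twist": 0,"gripper": 0.06},
  {"offset": [0,0.0004,-0.0012],"twist": 0,"gripper": 0.06},
  {"offset": [0,0.0004,-0.0012],"twist": 0,"gripper": 0.06},
  {"offset": [0,0.0004,-0.0012],"twist": 0,"gripper": 0.06},
  {"offset": [0,0.0004,-0.0012],"twist": 0,"gripper": 0.06},
])

```text
time_s: 19.77
ee_pos: [0.6638, 0.0242, 0.2334]
eef_rot: [0.619, 0.785, 0.0, -0.0]
ft_force: [0.6, -0.4, 0.1]
opening: 0.058
gripper_force: 0.0
```

```bash
python3 -c "
from h import *
rel();print(arm.read_state()['opening'])"
```

```text
t 19.77 xyz mm [-2.3800e+00 -2.2000e-01  2.3337e+02] yang 13.49 zax [-0.e+00  1.e-04 -1.e+00] F [ 0.5 -0.5  0.1] T [-0.05  0.07 -0.04] grip 0.0
0.05797125996040193
```

Released with no force left. I'll withdraw straight up and take a look.

>>> step_arm([
  {"offset": [0,0,-0.01],"twist": 0,"gripper": 0.06},
  {"offset": [0,0,-0.03],"twist": 0,"gripper": 0.06},
  {"offset": [0,0,-0.06],"twist": 0,"gripper": 0.06},
  {"offset": [0,0,-0.09],"twist": 0,"gripper": 0.06},
  {"offset": [0,0,-0.12],"twist": 0,"gripper": 0.06},
  {"offset": [0,0,-0.15],"twist": 0,"gripper": 0.06},
  {"offset": [0,0,-0.16],"twist": 0,"gripper": 0.06},
  {"offset": [0,0,-0.16],"twist": 0,"gripper": 0.06},
])

```text
time_s: 20.43
ee_pos: [0.6641, 0.0242, 0.3969]
eef_rot: [0.619, 0.785, 0.002, 0.002]
ft_force: [-0.1, -0.1, 0.2]
opening: 0.0603
gripper_force: 0.0
```

Run:
```python
from h import *
rel()
sc=arm.get_image("scene");w=arm.get_image("wrist")
a=cv2.resize(w[:130,120:520],(800,260))
c=cv2.resize(sc[150:300,200:400],(440,330),interpolation=cv2.INTER_CUBIC)
cv2.imwrite("pics/v10.png",np.vstack([a,np.hstack([c,np.zeros((330,360,3),np.uint8)])]))
```

```text
t 20.43 xyz mm [-2.1000e+00 -2.7000e-01  3.9691e+02] yang 13.49 zax [ 0.0052 -0.0015 -1.    ] F [-0.1 -0.1  0.2] T [-0.06 -0.02 -0.08] grip 0.0
```

View pics/v10.png

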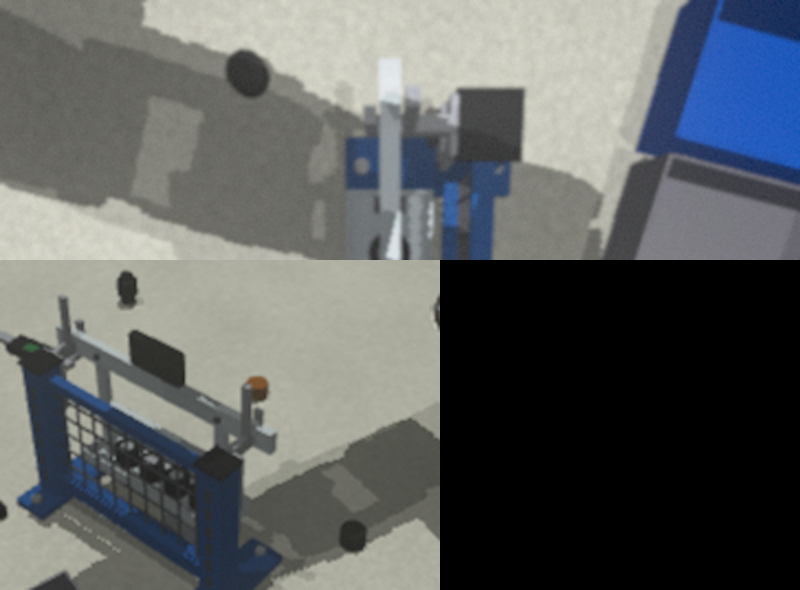

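The rack hangs upright on both hooks, its rail between the tips and backs, and the gripper is clear. The pucks are where they were.

```bash
python3 -c "
from rig import arm
print(arm.finish_job())"
```

```text
the job is handed in; nothing more can be done
None
```

The rack hangs released and upright on both hooks and the job is handed in. I pressed it down with about 20 N, roughly 13–14 N left and 11–12 N right as worked out from the wrist forces, and no other item was seen to move.

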